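# Set the telescoping card stop of a blister-packing bench

### The job

Set the card stop of the packing gauge: press the lock button on the sleeve all the way down so that the telescoping arm springs free, then take the arm by its upright grip post and pull it out along the scale until its pointer lines up with the tip of the marker clip. The arm is sprung and goes back if let go, so finish while still holding the post with the fingers, the pointer steady at the clip. Do not shift the clip, and leave the two blister packs and the toy tray where they are.

Things in the scene. Friction and masses are not known exactly. Their poses are not given: they have to be found in the camera images.
- gauge: stop gauge fixed to the table: dark steel base plate (x -150 to 290, y -77 to 53, 10 mm thick), square aluminium sleeve (x -140 to 60, 36 mm wide, axis y = 0, top z = 68), beside it a ticked rule (x 65 to 285, y -61 to -29, top z = 50), all in mm of its frame. Origin on the table under the sleeve; z up; the arm slides out to +x, which points to world +y within 0.3 rad
- lock_button (a joint): travel of the lock button in m: 0 up (arm locked), 0.007 fully down. Sprung, 1.5 N at first and 5 N fully down. The arm is freed at 5.5 mm; it then springs out about 13 mm, and the button stays down by itself (about 5.5 mm) as long as the arm is out
- button_top (a point): centre of the top face of the lock button, a black upright cylinder 24 mm in diameter in a round grey collar on top of the sleeve, at x = 20 mm, y = 0, z = 86 mm of the gauge; it is pressed straight down and stays 5 mm above the collar when fully down
- stop_arm: the telescoping arm: steel bar 20 mm wide, 16 mm thick, top at z = 58 mm, with its grip, an upright black rubber cylinder 22 mm in diameter, 46 mm tall (top z = 104), on the outer end. Origin at the centre of the post's foot: x = 115 mm + travel, y = 0 of the gauge. Travel 0 locked to 150 mm; freed, a spring sets it to 10-16 mm, and farther out pulls it back with 60 N/m (7 N at 130 mm)
- post_mid (a point): point on the axis of the grip post at gauge z = 88 mm (16 mm below the post's top): a good height for the TCP, pinching from above; the fingertips then pass above sleeve, rule and clip
- pointer (a point): tip of the pointer, a dark steel pointed tongue, 3 mm thick, that sticks out sideways (gauge -y) from the arm just above the rule, at x = 115 mm + arm travel (level with the post axis), y = -45 mm, z = 54.5 mm of the gauge
- mark (a point): tip of the marker clip, a dark steel pointed block 16 x 20 x 10 mm on the rule's outer edge (top z = 60 mm), pointing at the arm: y = -45 mm, z = 54.5 mm, x = 185 to 245 mm of the gauge (arm travel 70 to 130 mm). The pointer meets it tip to tip when set. The clip slides along the rule if pushed with 10 N
- pack_a: bystander: blister pack with a grey toy, card 110 x 85 x 4 mm with a clear bubble up to 26 mm high, lying loose; origin under the card's centre
- pack_b: bystander: the same kind of blister pack with a green toy; origin under the card's centre
- toy_tray: bystander: open blue tray of small toys, 320 x 200 x 60 mm, loose, on the table to the robot's left, past the outer end of the rule; origin under its centre

How it is judged (in metres and radians):
On the way, in this order (a step that is already met when the one before it is completed fails the run):
1. the lock button is pressed down and the arm comes free (value of joint lock_button above 0.005 m), for 0.05 s.
2. the arm is pulled out by its post until the pointer is at the clip's tip (x of pointer in the frame of mark between -0.004 and 0.004 m and contact force between the fingers and stop_arm above 1 N), for 0.2 s.
At the end, for the whole second after the job is handed in: The arm is held out by the fingers on its post (more than 1 N of contact), its pointer within 4 mm of the clip's tip along the rule and steady (under 10 mm/s), the button still down; the clip has moved less than 4 mm and each bystander less than 20 mm (all of step 2 and value of joint lock_button above 0.004 m and distance of mark from where it was at the start of the episode below 0.004 m and distance of each of pack_a, pack_b, toy_tray from where it was at the start of the episode below 0.02 m and linear speed of stop_arm below 0.01 m/s); the arm keeps its last pose, push and grip.
It fails at once if the marker clip is shifted (distance of mark from where it was at the start of the episode above 0.004 m).
It fails at once if a bystander is knocked out of place (distance of any of pack_a, pack_b, toy_tray from where it was at the start of the episode above 0.02 m).
It also fails if it takes over 38 s, if anything falls off the work surface, if the arm or the gripper's body presses on something with over 40 N, if the wrist force passes 120 N, or if a joint passes its speed limit or range.

### The arm

A 6-joint arm with a two-finger parallel gripper is mounted at the origin on the work surface. World frame = base frame: x ahead of the robot, y to its left, z up, the work surface at z = 0. Lengths are in mm, angles in degrees, forces in N, time in s.
With the tool pointing down it reaches from about 350 to 850 mm from the base axis. Payload 8.1 kg.
Tool frame: the origin (TCP) lies between the finger pads, 19 mm behind the fingertips; this is the grasp point; z points along the fingers, y is the direction in which the jaws open and shut (so a half turn about z gives the same grasp; the last joint's range is limited). The gripper opens to 85 mm and grips with 20 to 120 N. Pads are 22 mm wide; open, the fingers measure 114 mm over their backs; the gripper's body (76 mm by 85 mm) begins 54 mm behind the grasp point. The pads swing forward as they close: fully open they stand 13 mm farther back than shut.
Start: joints at [-74.336, 7.471, 85.268, -0, 87.261, -4.893], TCP at [210.711, -561.789, 249.992] pointing down, gripper open.
Joint ranges: [-169.43, 169.43], [-51.17, 129.36], [1.28, 143.12], [-76.62, 256.62], [0, 156.53], [-152.29, 152.29]. Speed limits (degrees/s): [136.94, 136.94, 159.86, 180, 180, 180].

### API

Orientations are given as [roll, pitch, yaw] about the fixed x, y, z axes, in that order (R = Rz(yaw) Ry(pitch) Rx(roll)).
In Python, from bench import sense, snapshot, camera_params, hand_in gives the robot as it stands.
- The arm moves only by the tool servo_tool, never from a script. Its argument "motion" is a list of rows, each a list of 7 numbers: the finger opening in mm, from 0 to 85.4, then the shift along the tool's x, y, z in mm, then the turn, a rotation vector about the tool's x, y, z in rad. A call has 1 to 10 rows; each row shifts and turns the pose as measured when the row begins, along the tool's axes as they then stand; what a row does not reach is not made up. A row lasts 1/10 s, in which the tool goes at most 50 mm and 8.59 degrees, less where a joint would pass 70% of its speed; a pose out of reach is approached as far as the arm can. A call with a gripper value outside its range is refused whole. The fingers move at their own pace and stop on an object; "force" is the grip in N (left out, the last holds). Time passes only in rows, so rows that do not move let the fingers close. It gives the time, the measured TCP pose, the force and the opening at its end, in the units of the state.
- sense(): the state, without advancing time (a new reading comes with each control period).
- snapshot(name): name is "side" or "top"; returns the picture (420x560x3 uint8, blue, green, red); there is no depth.
- camera_params(name): a dict with "fx", "fy", "cx", "cy" (pixels), "D" ([k1, k2, p1, p2, k3] as OpenCV has them; the pictures are not rectified), "R" (3x3) and "t" (3): a world point X has camera coordinates R X + t. Camera axes: x right, y down, z forward; pixel columns grow to the right and rows downward; lengths in mm; the calibration is good to about 2 mm. A picture is of the moment at which its call begins. camera_params takes no time and is no camera call.
- hand_in(): hands the job in, once; it reports no verdict.
The state is a dict: "time": time; "joint_pos": joint angles; "qd": joint speeds; "joint_efforts": joint torques, N m; "tool_pos": TCP position; "tcp_rot": TCP orientation; "ft_force": force on the tool from outside, world axes, zero at the start; "wrist_torque": the same for the moment, N m; "finger_gap": finger opening in mm.
Only numpy, scipy, OpenCV 4.12 (cv2) and the standard library are available. Lean on these libraries where they do the work, as an engineer would, in place of code of your own. Each camera call takes 0.05 s, during which the arm holds its last target. There are 200 camera calls.

## Working session

There is one attempt and no reset: what is moved stays moved. The work goes in short steps, Python scripts to look and compute and a tool call to move; the robot and the scene stay as the last step left them, time stands still between calls to the robot, and variables do not carry over. Pictures are saved under pics/ and viewed, about 8 in all and at most 12, crops included, and the job is handed in when it is done.

Besides the shell and the picture viewer there is one more tool, called after ">>>" as name(argument=value, ...) on one line, values as JSON. servo_tool: Moves the arm, as the interface text tells. Its arguments: {"type":"object","properties":{"motion":{"type":"array"},"force":{"type":"number"}},"required":["motion"]}

```bash
mkdir -p pics; cat > h.py <<'E'
import numpy as np, cv2
from bench import sense, snapshot, camera_params, hand_in
def ray(cam,u,v):
    c=camera_params(cam);K=np.array([[c['fx'],0,c['cx']],[0,c['fy'],c['cy']],[0,0,1.]])
    p=cv2.undistortPoints(np.array([[[u,v]]],float),K,np.array(c['D'],float))[0,0]
    R=np.array(c['R']);t=np.array(c['t']);return -R.T@t, R.T@np.array([p[0],p[1],1])
def onz(cam,u,v,z):
    o,d=ray(cam,u,v);return o+d*(z-o[2])/d[2]
def proj(cam,X):
    c=camera_params(cam);K=np.array([[c['fx'],0,c['cx']],[0,c['fy'],c['cy']],[0,0,1.]])
    return cv2.projectPoints(np.array(X,float).reshape(-1,1,3),cv2.Rodrigues(np.array(c['R'],float))[0],np.array(c['t'],float),K,np.array(c['D'],float))[0].reshape(-1,2)
E
python3 - <<'E'
from h import *
for n in('top','side'):
    cv2.imwrite(f'pics/{n}0.png',snapshot(n)); c=camera_params(n); print(n,-np.array(c['R']).T@np.array(c['t']),c['fx'])
s=sense();print(s['time'],s['tool_pos'],s['tcp_rot'],s['ft_force'],s['finger_gap'])
E
```

```text
top [ 172.07253277   34.55191114 1653.84533633] 536.2104801886825
side [ 240.82926886  776.37926144 1062.57408638] 475.4942937891248
0.1 [ 210.58589915 -561.31347496  249.00825403] [-1.79900294e+02 -7.46283711e-03  2.05596703e+01] [0.08018667 0.36250226 0.41724035] 85.70462321602224
```

View pics/top0.png

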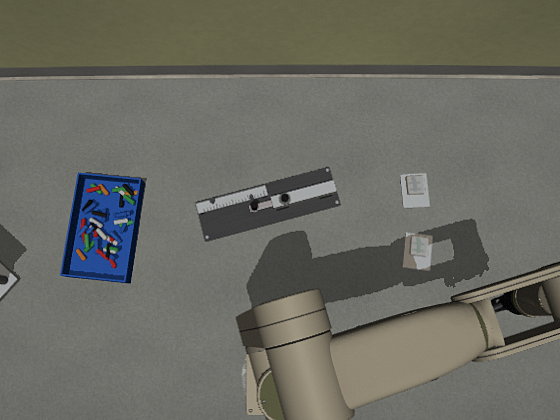

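View pics/side0.png

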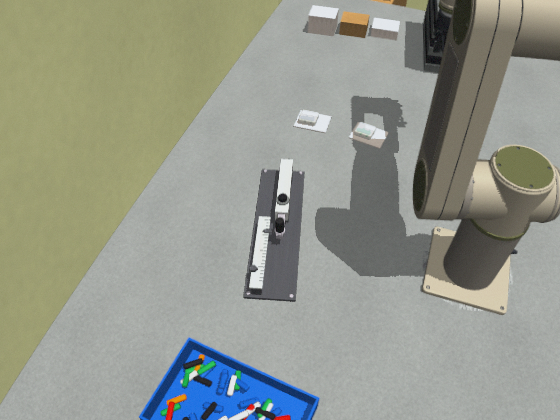

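The top view shows the gauge at about (268,204), the button at (285,198), the post at (254,205) and the clip near (212,201). Next I'll enlarge both views.

```bash
python3 - <<'E'
import cv2
a=cv2.imread('pics/top0.png')[160:250,188:348];b=cv2.imread('pics/side0.png')[150:305,235:315]
cv2.imwrite('pics/top0c.png',cv2.resize(a,None,fx=5,fy=5,interpolation=2))
cv2.imwrite('pics/side0c.png',cv2.resize(b,None,fx=3.8,fy=3.8,interpolation=2))
E
```

```text
(no output)
```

View pics/top0c.png

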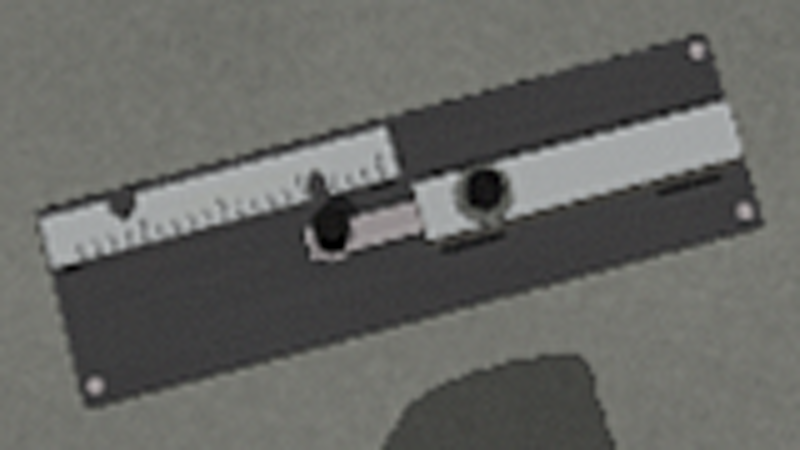

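View pics/side0c.png

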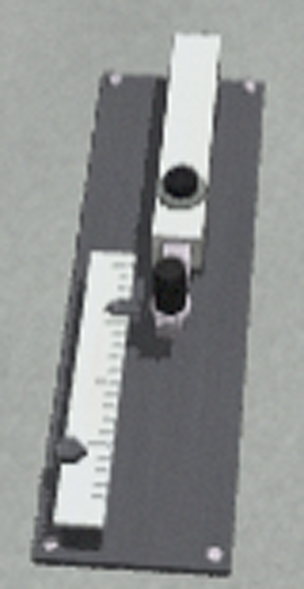

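The enlargements show the plate corners, the button, the post, and the pointer and clip tips clearly in both views. I'll fit the gauge pose to these points.

```bash
python3 - <<'E'
from h import *
from scipy.optimize import least_squares
T=lambda x,y:((x+.5)/5-.5+188,(y+.5)/5-.5+160)
S=lambda x,y:((x+.5)/3.8-.5+235,(y+.5)/3.8-.5+150)
P=[('top',T(708,35),(-150,-77,10)),('top',T(763,222),(-150,53,10)),('top',T(90,408),(290,53,10)),('top',T(485,188),(20,0,86)),('top',T(333,226),(115,0,104)),('top',T(316,173),(115,-45,54.5)),('top',T(125,220),('m',-45,54.5)),
('side',S(105,72),(-150,-77,10)),('side',S(265,85),(-150,53,10)),('side',S(232,570),(290,53,10)),('side',S(35,558),(290,-77,10)),('side',S(181,181),(20,0,86)),('side',S(169,268),(115,0,104)),('side',S(105,307),(115,-45,54.5)),('side',S(88,452),('m',-45,54.5))]
def W(p,q):
    x=q[3] if p[0]=='m' else p[0]; c,s=np.cos(q[2]),np.sin(q[2])
    return np.array([q[0]+c*x-s*p[1],q[1]+s*x+c*p[1],p[2]])
def f(q): return np.concatenate([proj(c,W(p,q))[0]-uv for c,uv,p in P])
q0=onz('top',*T(485,188),86)
r=least_squares(f,[q0[0],q0[1],1.57,200],x_scale=[1,1,.01,1],loss='soft_l1')
print(r.x,r.x[2]*57.2958-90); print(f(r.x).reshape(-1,2).round(2))
for c,uv,p in P: print(c,p,(onz(c,*uv,p[2])-W(p,r.x)).round(1)[:2])
for n,p in dict(button=(20,0,86),post=(115,0,88),mark=('m',-45,54.5)).items(): print(n,W(p,r.x).round(1))
E
```

```text
[529.88197582 -27.9255285    1.8343442  233.87276065] 15.100218236607063
[[-0.12 -0.52]
 [ 0.68  0.63]
 [-0.98  0.1 ]
 [ 0.16  0.12]
 [-0.26 -0.55]
 [-0.14 -0.48]
 [ 0.4   0.13]
 [-0.42  0.29]
 [-0.05 -0.85]
 [-0.08  0.47]
 [-0.33  0.2 ]
 [ 0.26 -0.99]
 [ 0.49 -0.18]
 [ 0.49  0.06]
 [ 0.07  0.34]]
top (-150, -77, 10) [-1.7 -0.3]
top (-150, 53, 10) [2.  2.1]
top (290, 53, 10) [ 0.3 -3. ]
top (20, 0, 86) [0.4 0.5]
top (115, 0, 104) [-1.7 -0.8]
top (115, -45, 54.5) [-1.5 -0.4]
top ('m', -45, 54.5) [0.4 1.2]
side (-150, -77, 10) [-0.8 -1.6]
side (-150, 53, 10) [-1.2  3.3]
side (290, 53, 10) [ 0.2 -1.3]
side (290, -77, 10) [-0.6 -0.8]
side (20, 0, 86) [-0.5  3.5]
side (115, 0, 104) [1.  0.9]
side (115, -45, 54.5) [1.3 0.2]
side ('m', -45, 54.5) [ 0.5 -0.9]
button [524.7  -8.6  86. ]
post [499.9  83.1  88. ]
mark [512.4 209.6  54.5]
```

>>> servo_tool(motion=[[0,0,0,0,0,0,0.095],[0,32,-32,0,0,0,0],[0,32,-32,0,0,0,0],[0,32,-32,0,0,0,0],[0,32,-32,0,0,0,0],[0,32,-32,0,0,0,0],[0,32,-32,0,0,0,0],[0,32,-32,0,0,0,0],[0,32,-32,0,0,0,0],[0,32,-32,0,0,0,0]], force=40)

```text
time: 1.1
tool_pos: [417.0, -198.8, 243.9]
tcp_rot: [-179.4, 0.2, 14.3]
ft_force: [1.0, -1.6, -0.6]
finger_gap: 0.2
```

>>> servo_tool(motion=[[0,34,-35,0,0,0,-0.014],[0,34,-35,0,0,0,0],[0,34,-35,15,0,0,0],[0,34,-35,30,0,0,0],[0,10,-12,30,0,0,0],[0,0,0,10,0,0,0],[0,0,0,0,0,0,0]])

```text
time: 1.8
tool_pos: [516.7, -9.7, 162.1]
tcp_rot: [-179.4, 0.1, 15.6]
ft_force: [0.2, -0.3, 0.3]
finger_gap: 0.0
```

```bash
cat > d.py <<'E'
import sys
from h import *
from scipy.spatial.transform import Rotation as Ro
s=sense();R=Ro.from_euler('xyz',s['tcp_rot'],degrees=True)
tgt=np.array(list(map(float,sys.argv[1:4])));want=Ro.from_euler('xyz',[180,0,15.1],degrees=True)
print(s['time'],np.round(s['tool_pos'],1),np.round(s['tcp_rot'],1),'F',np.round(s['ft_force'],1),'gap',round(s['finger_gap'],1))
print('shift',R.inv().apply(tgt-s['tool_pos']).round(1),'turn',(R.inv()*want).as_rotvec().round(4))
E
python3 d.py 524.7 -8.6 110
```

```text
1.8 [516.7  -9.7 162.1] [-1.794e+02  1.000e-01  1.560e+01] F [ 0.2 -0.3  0.3] gap 0.0
shift [ 8.   1.6 52.1] turn [-0.0101  0.0014  0.008 ]
```

>>> servo_tool(motion=[[0,8,1.5,20,-0.01,0,0.008],[0,0,0,20,0,0,0],[0,0,0,8,0,0,0],[0,0,0,0,0,0,0]])

```text
time: 2.2
tool_pos: [526.0, -13.3, 117.2]
tcp_rot: [179.8, -0.1, 14.8]
ft_force: [0.3, -0.4, 0.3]
finger_gap: 0.1
```

```bash
python3 d.py 524.7 -8.6 98.5; python3 -c "
from h import *
print(proj('top',[524.7,-8.6,86]),proj('side',[524.7,-8.6,86]))
a=snapshot('side')[165:265,235:335];b=snapshot('top')[150:250,200:330]
cv2.imwrite('pics/p1.png',np.hstack([cv2.resize(a,(400,400)),cv2.resize(b,(400,400))]))"
```

```text
2.2 [526.  -13.3 117.2] [ 1.798e+02 -1.000e-01  1.480e+01] F [ 0.3 -0.4  0.3] gap 0.1
shift [-0.1 -4.9 18.7] turn [ 0.0029 -0.002  -0.0044]
[[284.75525773 197.31294337]] [[282.50837601 196.27822775]]
```

View pics/p1.png

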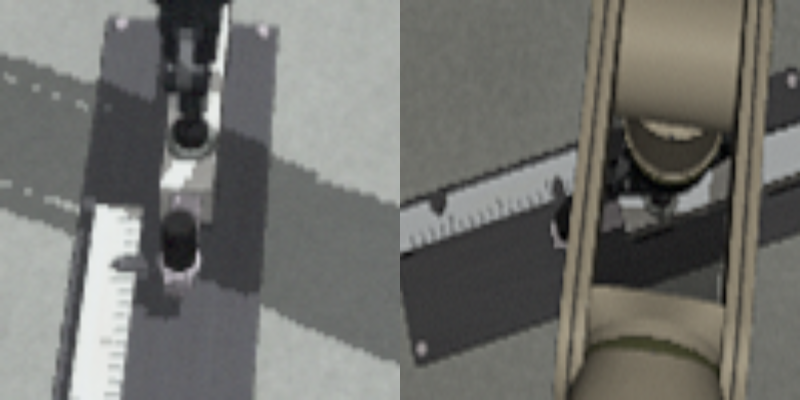

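The side view shows the closed fingertips just above and behind the button at (282,198), in line with it. I'll shift about 4 mm along the tool's -y and press.

>>> servo_tool(motion=[[0,0,-4,3,0,0,0],[0,0,0,4,0,0,0],[0,0,0,4,0,0,0],[0,0,0,2,0,0,0]])

```text
time: 2.7
tool_pos: [528.0, -9.8, 108.6]
tcp_rot: [179.7, -0.5, 14.8]
ft_force: [-0.7, 0.2, 0.3]
finger_gap: 0.2
```

```bash
python3 d.py 524.7 -8.6 98.5
```

```text
2.7 [528.   -9.8 108.6] [179.7  -0.5  14.8] F [-0.7  0.2  0.3] gap 0.2
shift [-3.  -2.1 10. ] turn [ 0.0058 -0.0096 -0.0051]
```

>>> servo_tool(motion=[[0,-2.5,-1.5,4,0.005,-0.009,0],[0,0,0,3,0,0,0],[0,0,0,2,0,0,0],[0,0,0,2,0,0,0]])

```text
time: 3.1
tool_pos: [525.3, -8.9, 97.5]
tcp_rot: [180.0, 0.0, 14.8]
ft_force: [-5.4, -0.1, 19.7]
finger_gap: 0.0
```

```bash
python3 d.py 524.7 -8.6 98.5
```

```text
3.1 [525.3  -8.9  97.5] [180.    0.   14.8] F [-5.4 -0.1 19.7] gap 0.0
shift [-0.5 -0.4 -1. ] turn [ 0.0006  0.     -0.0047]
```

>>> servo_tool(motion=[[0,0,0,0,0,0,0],[0,0,0,-15,0,0,0],[0,0,0,-25,0,0,0],[85,0,-5,-20,0,0,0],[85,0,0,0,0,0,0]])

```text
time: 3.6
tool_pos: [523.6, -3.9, 160.9]
tcp_rot: [-180.0, 0.1, 14.8]
ft_force: [0.3, 0.1, 0.4]
finger_gap: 28.1
```

```bash
python3 d.py 496.5 95.7 140; python3 -c "
from h import *
a=snapshot('side');cv2.imwrite('pics/s2f.png',a);a=a[180:290,240:310]
cv2.imwrite('pics/s2.png',cv2.resize(a,None,fx=5,fy=5,interpolation=2))"
```

```text
3.6 [523.6  -3.9 160.9] [-1.80e+02  1.00e-01  1.48e+01] F [0.3 0.1 0.4] gap 28.1
shift [  -0.7 -103.2   20.9] turn [-0.0001  0.0014 -0.0049]
```

View pics/s2.png

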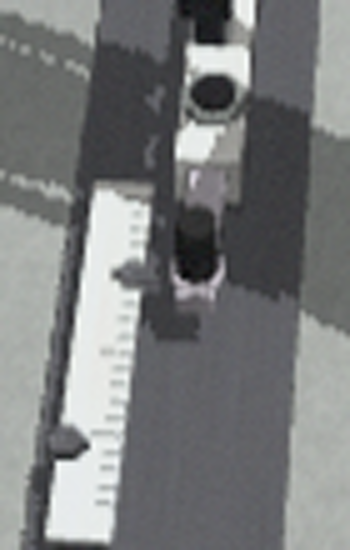

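The arm has sprung out. In the crop, the pointer tip is at about (112,273), the clip tip at (89,442) and the post top at (197,217), and the button is down. I'll convert these to positions.

```bash
python3 -c "
from h import *
T=lambda x,y:((x+.5)/5-.5+240,(y+.5)/5-.5+180)
g=np.array([529.9,-27.9]);e=np.array([np.cos(1.8343),np.sin(1.8343)]);n=np.array([-e[1],e[0]])
for k,u,z in(('ptr',(112,273),54.5),('clip',(89,442),54.5),('post',(197,217),104)):
  p=onz('side',*T(*u),z)[:2];print(k,p.round(1),(p-g)@e,(p-g)@n)
"
```

```text
ptr [540.9 106.8] 127.16533261778996 -45.6884400117125
clip [514.5 207.5] 231.26322605110965 -46.387482526287314
post [498.1  92.7] 124.72168721136538 -0.6979569226354769
```

>>> servo_tool(motion=[[85,0,-30,0,0,0,0],[85,0,-35,0,0,0,0],[85,0,-32,0,0,0,0],[85,0,0,0,0,0,0]])

```text
time: 4.05
tool_pos: [496.5, 90.9, 156.9]
tcp_rot: [-180.0, 0.3, 14.6]
ft_force: [-0.5, -0.4, -0.2]
finger_gap: 85.0
```

```bash
python3 d.py 496.5 95.7 91
```

```text
4.05 [496.5  90.9 156.9] [-180.     0.3   14.6] F [-0.5 -0.4 -0.2] gap 85.0
shift [ 1.5 -4.6 65.9] turn [-0.0005  0.0052 -0.0083]
```

>>> servo_tool(motion=[[85,1.5,-4,20,0,0.005,-0.008],[85,0,0,20,0,0,0],[85,0,0,17,0,0,0],[85,0,0,6,0,0,0],[85,0,0,0,0,0,0]])

```text
time: 4.55
tool_pos: [495.6, 94.0, 89.0]
tcp_rot: [180.0, 0.2, 15.3]
ft_force: [-0.9, 0.0, -0.2]
finger_gap: 85.2
```

```bash
python3 d.py 496.5 95.7 90
```

```text
4.55 [495.6  94.   89. ] [180.    0.2  15.3] F [-0.9  0.  -0.2] gap 85.2
shift [ 1.3 -1.4 -1. ] turn [0.0004 0.0032 0.0028]
```

>>> servo_tool(motion=[[15,1,-1,-1,0,0,0],[15,0,0,0,0,0,0],[15,0,0,0,0,0,0],[15,0,0,0,0,0,0],[15,0,0,0,0,0,0],[15,0,0,0,0,0,0]], force=50)

```text
time: 5.15
tool_pos: [498.0, 94.7, 92.8]
tcp_rot: [179.9, 0.0, 15.2]
ft_force: [1.6, 0.9, -3.8]
finger_gap: 20.6
```

```bash
python3 d.py 467.3 196.5 90; python3 d.py 467.3 196.5 90
```

```text
5.15 [498.   94.7  92.8] [179.9   0.   15.2] F [ 1.6  0.9 -3.8] gap 20.6
shift [  -2.9 -106.3    2.7] turn [0.0011 0.0001 0.0021]
5.15 [498.   94.7  92.8] [179.9   0.   15.2] F [ 1.6  0.9 -3.8] gap 20.6
shift [  -2.9 -106.3    2.7] turn [0.0011 0.0001 0.0021]
```

>>> servo_tool(motion=[[15,0,-8,0,0,0,0],[15,0,-14,0,0,0,0],[15,0,-16,0,0,0,0],[15,0,-16,0,0,0,0],[15,0,-16,0,0,0,0],[15,0,-14,0,0,0,0],[15,0,-6,0,0,0,0],[15,0,0,0,0,0,0]])

```text
time: 5.95
tool_pos: [473.9, 184.2, 92.8]
tcp_rot: [179.4, -0.1, 15.2]
ft_force: [2.6, -6.8, -2.9]
finger_gap: 20.5
```

```bash
python3 d.py 467.3 196.5 90; python3 -c "
from h import *
a=snapshot('side');cv2.imwrite('pics/s3f.png',a);a=a[220:300,230:300]
b=snapshot('top');cv2.imwrite('pics/t3f.png',b);b=b[170:250,185:255]
cv2.imwrite('pics/s3.png',np.hstack([cv2.resize(x,None,fx=5.5,fy=5.5,interpolation=2) for x in(a,b)]))"
```

```text
5.95 [473.9 184.2  92.8] [ 1.794e+02 -1.000e-01  1.520e+01] F [ 2.6 -6.8 -2.9] gap 20.5
shift [ -3.1 -13.6   2.7] turn [ 0.01   -0.0017  0.001 ]
```

View pics/s3.png

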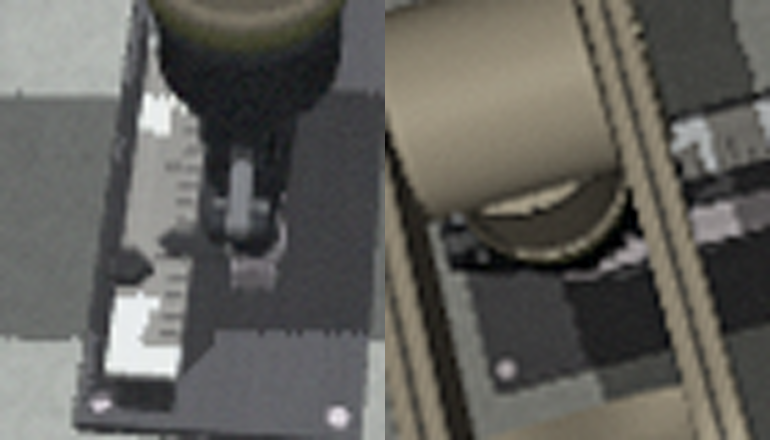

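The side view shows the pointer tip at crop (161,240) and the clip tip at crop (154,268). The top view is blocked.

```bash
python3 -c "
from h import *
T=lambda x,y:((x+.5)/5.5-.5+230,(y+.5)/5.5-.5+220)
g=np.array([529.9,-27.9]);e=np.array([np.cos(1.8343),np.sin(1.8343)]);n=np.array([-e[1],e[0]])
for k,u,z in(('ptr',(161,240),54.5),('clip',(154,268),54.5)):
  p=onz('side',*T(*u),z)[:2];print(k,p.round(1),(p-g)@e,(p-g)@n)
t=np.array([473.9,184.2])-g;print(t@e,t@n)
"
```

```text
ptr [516.1 193.2] 217.0414270011291 -44.255091402851626
clip [513.7 208.2] 232.1509836493472 -45.813592733598746
219.3650460088232 -1.1775353696884565
```

>>> servo_tool(motion=[[15,0,-5,0,0,0,0],[15,0,-5,0,0,0,0],[15,0,-3,0,0,0,0],[15,0,0,0,0,0,0],[15,0,0,0,0,0,0]])

```text
time: 6.55
tool_pos: [470.6, 196.4, 92.8]
tcp_rot: [179.2, -0.1, 15.1]
ft_force: [3.5, -6.7, -1.1]
finger_gap: 20.7
```

```bash
python3 d.py 467.3 196.5 90; python3 -c "
from h import *
a=snapshot('side');cv2.imwrite('pics/s4f.png',a);a=a[245:285,240:290]
cv2.imwrite('pics/s4.png',cv2.resize(a,None,fx=10,fy=10,interpolation=2))"
```

```text
6.55 [470.6 196.4  92.8] [ 1.792e+02 -1.000e-01  1.510e+01] F [ 3.5 -6.7 -1.1] gap 20.7
shift [-3.2 -1.   2.8] turn [ 0.0147 -0.0024  0.0002]
```

View pics/s4.png

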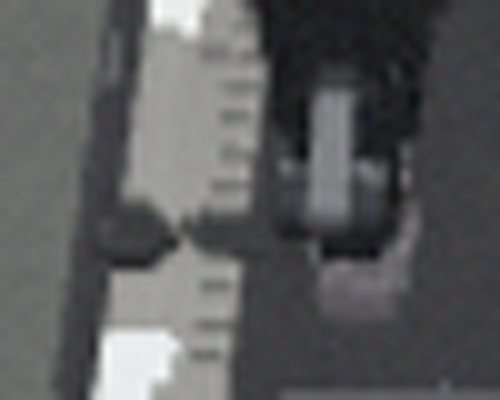

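Tips are nearly tip to tip: clip at about (180,235) and pointer at about (186,230). A sub-pixel check follows, allowing for the clip's height (top z = 60, so its tip edge runs vertically).

```bash
python3 -c "
from h import *
g=np.array([529.9,-27.9]);e=np.array([np.cos(1.8343),np.sin(1.8343)]);n=np.array([-e[1],e[0]])
W=lambda x,y,z:np.r_[g+e*x+n*y,z]
C=lambda X:((proj('side',X)[0]-[240,245]+.5)*10-.5).round(1)
for x in(229,232,235):print(x,[C(W(x,-45,z)) for z in(50,54.5,56,60)],C(W(x,-25,54.5)),C(W(x,-61,60)))
a=cv2.cvtColor(cv2.imread('pics/s4f.png'),6);print(a[263:274,249:270])
"
```

```text
229 [array([185.9, 236.7]), array([185. , 227.1]), array([184.7, 223.9]), array([184. , 215.3])] [265.  232.2] [119.9 211.2]
232 [array([184.6, 246.9]), array([183.7, 237.4]), array([183.4, 234.2]), array([182.7, 225.6])] [263.9 242.5] [118.5 221.5]
235 [array([183.3, 257.2]), array([182.4, 247.6]), array([182.1, 244.5]), array([181.4, 235.9])] [262.7 252.8] [117.1 231.8]
[[ 64  66  64 123 154 158 158 157 157 154 156 154 121 117 120 119  82  63
   63  62  62]
 [ 65  59  62 116 133 136 155 158 156 155 155 156 138 137 141 142  80  63
   57  68  67]
 [ 66  60  62  80  87  89 129 157 156 154 155 128 140 141 143 131  71  63
   57  65  63]
 [ 64  62  63  62  64  63  80 126 158 122 125  83  96  94  94  85  66  61
   54  53  54]
 [ 65  78  68  60  63  60  65  77 122  79  84  63  65  63  66  65  62  65
   48  42  36]
 [ 64  72  63  63  63  61  63  60  84  95  70  66  62  61  63  65  63  62
   55  34  35]
 [ 57  67  65  68  65  65  59  49  56 138  99  66  65  64  66  62  65  64
   63  57  56]
 [ 55  52  52  53  53  55  47  92 135 155 146 115  96  93  67  57  56  56
   63  56  57]
 [ 62  65  47  46  46  45  90 143 154 155 156 147 144 144 139  82  61  65
   61  60  59]
 [ 66  65 135 140 141 143 147 160 157 157 158 155 155 157 159  82  65  67
   62  62  62]
 [ 65  64 152 159 158 161 161 161 159 156 156 119 117 118 134  71  62  63
   65  65  60]]
```

By silhouette centres, the pointer is short by about 0.7–0.9 px (2–2.5 mm). The TCP travel says about 2 mm as well. I'll nudge 2 mm outward and check again.

>>> servo_tool(motion=[[15,0,-2.1,0,0,0,0],[15,0,0,0,0,0,0],[15,0,0,0,0,0,0],[15,0,0,0,0,0,0]])

```text
time: 7.0
tool_pos: [470.1, 198.2, 92.9]
tcp_rot: [179.0, -0.2, 15.1]
ft_force: [3.2, -6.6, -1.2]
finger_gap: 20.4
```

```bash
python3 d.py 467.3 196.5 90; python3 -c "
from h import *
a=np.mean([snapshot('side').astype(float) for _ in range(8)],0).astype(np.uint8);cv2.imwrite('pics/s5f.png',a)
cv2.imwrite('pics/s5.png',cv2.resize(a[255:280,240:280],None,fx=16,fy=16,interpolation=2))
for f in('s4f','s5f'):
  a=cv2.cvtColor(cv2.imread(f'pics/{f}.png'),6)[261:276].astype(float);r=np.arange(261,276)
  for c in (253,254,255,256,257,258,259,260,261,262):
    w=np.clip((150-a[:,c])/85,0,1);w[r>271.5]=0;print(c,round((w*r).sum()/w.sum(),2),round(w.sum(),1),end=' | ')
  print()
"; python3 d.py 467.3 196.5 90
```

```text
7.0 [470.1 198.2  92.9] [179.   -0.2  15.1] F [ 3.2 -6.6 -1.2] gap 20.4
shift [-3.2  0.9  2.9] turn [ 0.0174 -0.003  -0.0008]
253 268.0 6.9 | 254 268.03 6.9 | 255 268.3 5.8 | 256 268.3 3.9 | 257 268.45 2.3 | 258 267.31 2.0 | 259 267.75 2.7 | 260 267.68 4.5 | 261 267.51 4.9 | 262 267.39 5.1 | 
253 268.0 6.9 | 254 268.03 6.9 | 255 268.3 5.8 | 256 268.36 4.0 | 257 268.43 2.5 | 258 267.88 2.5 | 259 268.21 4.0 | 260 268.48 4.3 | 261 268.01 5.3 | 262 267.95 5.3 | 
7.4 [470.1 198.2  92.8] [179.   -0.2  15.1] F [ 3.7 -6.3 -2.3] gap 20.7
shift [-3.2  0.9  2.8] turn [ 0.0174 -0.003  -0.0008]
```

View pics/s5.png

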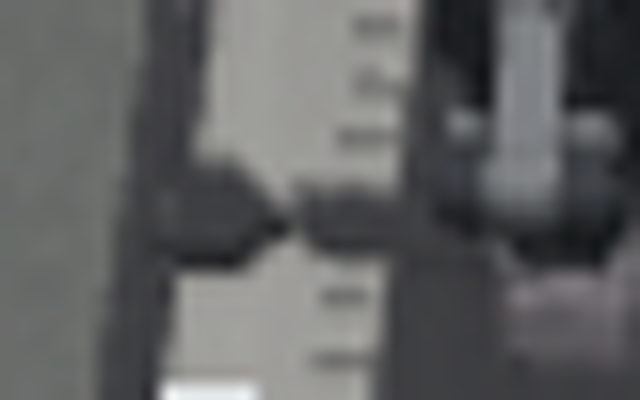

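The side view now shows the two tips level, clip at (288,224) and pointer at (295,218) in the crop. They are within about 0.3 px (1 mm), the clip has not moved, and the reading is steady with the post gripped.

```bash
python3 -c "
from bench import hand_in
print(hand_in())"
```

```text
the job is handed in; nothing more can be done
None
```

The card stop is set and handed in. I pressed the lock button to its stop with about 20 N of wrist force, and the arm sprang out roughly 12 mm. I then gripped the post and pulled the arm out to about 119 mm of travel, and it was still held there at hand-in. The hand-in gave no verdict.

- **Pointer position:** the last side view puts the pointer within about 0.3–0.5 px (about 1–1.5 mm) of the clip tip. The gripper's travel agrees, at 119.2 mm against an estimated 119 mm. Single estimates of the clip position differed by up to 3 mm, and the top camera was blocked, so the final check rests on the side view alone.
- **Hold:** the tool position held still over the last 0.4 s, with a finger gap of 20.5 mm and a spring pull of about 7 N.
- **Clip and bystanders:** the clip did not move between the last two pictures. The packs and tray were never approached, but I did not measure them again at the end.
- **Button:** it looked down in the picture taken after the press, and I did not measure it again at the end.

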